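Centre-punch a clamped blank through the guide of a marking jig

TASK

Push the carriage of the marking jig fully home, so that the cross scribed on its steel blank lies under the guide hole, and leave it there. Take the centre punch from its sloping rest, stand it upright, turn it to match the square guide hole and lower its square shank through until the point stands on the blank, then let go of it. Take hold of it again (best from straight above), press it straight down until its hidden spring snaps (firing it nowhere but on the cross), then lift it out and leave it standing in the steel tool pot, with the loose bystanders (white sample cup, cover-slip box, marker, steel jar) left where they are.

Things in the scene. Friction and masses are not known exactly. Their poses are not given: they have to be found in the camera images.
- jig: Marking jig, fixed: dark steel base 96 x 172 x 12 mm, over it an aluminium bridge (84 mm in x, 44 mm in y, from 44 to 80 mm above the bench) with a square vertical guide hole. Origin on the bench under the hole; x, y along the base's sides, z up; yaw within 0.35 rad of the world's.
- guide_top (a point): Centre of the square guide hole at the bridge's upper face, 80 mm above the bench. Hole 14.5 mm square, sides along this point's x and y (as the jig's), 36 mm deep, right through, smooth and oiled.
- carriage (a joint): Travel of the jig's carriage along the jig's +y, m: 0 fully out, 0.050 fully home against its stop. Starts 0 to 20 mm in. Moves stiffly (about 3 N) and stays where it is left.
- push_plate (a point): Centre of the outer (-y) face of the carriage's upright push plate, 41 mm above the bench; plate 34 mm wide in x, 8 mm thick in y, 20 to 62 mm above the bench. Push it towards +y. With the carriage home this point lies 62 mm to the -y side of the guide hole's axis. Axes as the jig.
- blank_cross (a point): Cross scribed on top of the steel blank (40 x 60 x 6 mm) fixed on the carriage, 30 mm above the bench; directly under the guide hole when the carriage is home.
- punch_grip (a point): Centre of the loose centre punch's square aluminium barrel, 18 x 18 mm (sides along x, y), 62 mm long; z runs from point to cap. Punch 142 mm long, 0.1 to 0.19 kg. Starts leaning 0.6 rad from vertical, cap away from the robot, this point about 98 mm above the bench. Standing on the blank in the guide this point is 127 mm above the bench.
- punch_cap (a point): Middle of the top of the punch's round dark cap (22 mm across, 14 mm high), 45 mm above punch_grip along the punch. Axes as punch_grip.
- punch_shank (a point): Middle of the punch's square steel shank below the barrel: 12 x 12 mm, sides along x and y, 52 mm long, its foot chamfered, 57 mm below punch_grip along the punch. Under it comes a dark plunger 8 mm across, 14 mm long, tapering to the point.
- punch_point (a point): The point (lower end) of the punch, on its plunger, 97 mm below punch_grip along the punch; it moves into the shank when pressed.
- plunger (a joint): How far the plunger is pushed into the punch, m: 0 fully out, 0.0094 fully in. The push needed is about 4 N up to 4 mm, climbs to about 14 N at 5.6 mm, then suddenly drops to about 5 N from 7 mm on (the snap). It has fired when past 8.5 mm. It springs out again when the push is taken away.
- rest: Sloping rest, fixed: dark base plate 112 x 64 x 8 mm, two narrow posts with slots open upward, up to 118 mm high, one under the shank just below the barrel, one under the barrel 20 to 28 mm above punch_grip; the punch lifts straight up out of them. Origin on the bench under the barrel; x points the way the cap leans. Stands left or right of the jig, changing places with the pot.
- pot_mouth (a point): Centre of the mouth of the round steel tool pot (fixed), 60 mm above the bench; inside 26 mm across, its floor 54 mm below the mouth; outside 34 mm, foot 60 mm. A punch stood in it may lean against the rim.
- pot_white: Loose white sample cup, 54 mm across, 62 mm high, origin under its centre. Leave it alone.
- slip_box: Loose small clear box of cover slips, 28 x 28 x 11 mm, origin under its centre. Leave it alone.
- glass_marker: Loose grey and black marker pen, 13 mm thick, 136 mm long along its y, lying on the bench, origin under its centre. Leave it alone.
- steel_jar: Loose steel jar with knobbed lid, 65 mm across, 89 mm high, origin under its centre. Leave it alone.

How it is judged:
On the way, in this order (a step that is already met when the one before it is completed fails the run):
1. the carriage is fully home (value of joint carriage above 0.0465 m), for 0.2 s.
2. the punch stands upright in the guide hole, its point on the blank, and has been let go (horizontal distance between punch_point and guide_top below 0.006 m and z of punch_point in the frame of blank_cross below 0.004 m and angle between punch_grip's own z axis and vertical below 0.15 rad and contact force between the fingers and punch below 0.05 N and value of joint carriage above 0.0465 m), for 0.2 s.
3. the punch, upright, is pressed down on the cross until its spring snaps (value of joint plunger above 0.0085 m and horizontal distance between punch_point and blank_cross below 0.005 m and z of punch_point in the frame of blank_cross below 0.004 m and angle between punch_grip's own z axis and vertical below 0.15 rad), for 0.03 s.
At the end, for the whole second after the job is handed in: The punch stands point down in the tool pot, at rest and released: its point within 16 mm of the pot's axis and at least 35 mm below the mouth, leaning less than 0.45 rad; the carriage is still home (joint above 46.5 mm) (horizontal distance between punch_point and pot_mouth below 0.016 m and z of punch_point in the frame of pot_mouth below -0.035 m and angle between punch_grip's own z axis and vertical below 0.45 rad and value of joint carriage above 0.0465 m and linear speed of punch below 0.02 m/s and angular speed of punch below 0.2 rad/s and contact force between the fingers and punch below 0.05 N); the robot touches nothing.
It fails at once if the punch is fired anywhere but on the cross (value of joint plunger above 0.0085 m and horizontal distance between punch_point and blank_cross above 0.008 m).
It fails at once if the sample cup is moved by more than 30 mm (distance of pot_white from where it was at the start of the episode above 0.03 m).
It fails at once if the cover-slip box is moved by more than 30 mm (distance of slip_box from where it was at the start of the episode above 0.03 m).
It fails at once if the marker is moved by more than 30 mm (distance of glass_marker from where it was at the start of the episode above 0.03 m).
It fails at once if the steel jar is moved by more than 30 mm (distance of steel_jar from where it was at the start of the episode above 0.03 m).
It also fails if it takes over 58 s, if anything falls off the work surface, if the arm or the gripper's body presses on something with over 40 N, if the wrist force passes 120 N, or if a joint passes its speed limit or range.

ROBOT

A 6-joint arm with a two-finger parallel gripper is mounted at the origin on a cart in front of the work surface, level with it; the furniture and walls round the work are solid. World frame = base frame: x ahead of the robot, y to its left, z up, the work surface at z = 0. Lengths are in m, angles in rad, forces in N, time in s.
With the tool pointing down it reaches from about 0.3 to 0.75 m from the base axis. Payload 8.5 kg.
Tool frame: the origin (TCP) lies midway between the tips of the shut fingers; the grasp point (between the pads) lies 19 mm behind it; z points along the fingers, y is the line along which they close (so a half turn about z gives the same grasp; the last joint's range is limited). The gripper opens to 88 mm and grips with 3 to 60 N. Pads are 18 mm wide; open, the fingers measure 123 mm over their backs; the gripper's body (75 mm by 187 mm) begins 45 mm behind the grasp point.
Start: joints at [0.995, 0.381, 1.297, -0, 1.464, -0.215], TCP at [0.194, 0.515, 0.239] pointing down, gripper open.
Joint ranges: [-3.11, 3.11], [-0.89, 2.33], [0.22, 2.48], [-1.42, 4.56], [0.17, 2.85], [-2.88, 2.88]. Speed limits (rad/s): [2.39, 2.39, 3.14, 3.14, 3.14, 3.14].

INTERFACE

Orientations are given as a unit quaternion [w, x, y, z].
In Python, from station import ctrl gives the robot as it stands. The module is installed in compiled form; this text tells all that it offers. Calls block until the motion is done:
- ctrl.goto(position, orientation): joint-space move of the TCP to a pose.
- ctrl.servo_line(position, vel=0.15, frame=None): straight line of the TCP; frame=None keeps the orientation; vel is the mean speed in m/s.
- ctrl.goto_joints(angles): joint-space move.
- ctrl.grip(opening, grip_force=None): finger opening in m; grip_force is the grip in N (None keeps the last); returns when the fingers have stopped.
- ctrl.hold(seconds).
- ctrl.ik(position, orientation): joint angles nearest the present ones, or None.
- ctrl.get_obs(): the state.
- ctrl.get_image(name): name is "side" or "top"; returns a dict with "image" (400x640x3 uint8, red, green, blue), "mtx" (3x3 intrinsics, pixels), "k1" (the pictures are not rectified: a ray, as slopes to the right and down, at radius r is drawn at 1 + k1 r^2 times it, then the intrinsics apply), "origin" and "attitude" of the camera in the world. Camera axes: x right, y down, z forward; pixel columns grow to the right and rows downward; lengths in m; the calibration is good to about 2 mm. A picture is of the moment at which its call begins. There is no depth.
A pose or a line that the arm cannot do raises ctrl.IKError and nothing moves.
- ctrl.sign_off(): hands the job in; it is judged then, once.
The state is a dict: "time_s": time; "q": joint angles; "joint_velocities": joint speeds; "effort": joint torques, N m; "tool_pos": TCP position; "tool_rot": TCP orientation; "force": force on the tool from outside, world axes, zero at the start; "moment": the same for the moment, N m; "opening": finger opening in m; "finger_force": force on a finger pad.
Only numpy, scipy, OpenCV 4.12 (cv2) and the standard library are available. Lean on these libraries where they do the work, as an engineer would, in place of code of your own. Each camera call takes 0.05 s, during which the arm holds its last target. There are 200 camera calls.

## Working session

There is one attempt and no reset: what is moved stays moved. The work goes in short steps, each a Python script; the robot and the scene stay as the last script left them, time stands still between calls to the robot, and variables do not carry over. Pictures are saved under pics/ and viewed, at most 10 in all, crops included, and the job is handed in when it is done.

```bash
mkdir -p pics
cat > h.py <<'E'
import numpy as np, cv2
from station import ctrl
from scipy.spatial.transform import Rotation as R
def snap(n,fn=None):
    d=ctrl.get_image(n)
    if fn: cv2.imwrite('pics/'+fn,d['image'][:,:,::-1])
    return d
E
python3 - <<'E'
from h import *
import pickle
o=ctrl.get_obs(); print(o['time_s'],o['tool_pos'],o['tool_rot'],o['opening'])
D={}
for n in('side','top'):
    D[n]=snap(n,n+'0.png'); d=D[n]; print(n,d['mtx'],d['k1'],d['origin'],d['attitude'])
pickle.dump(D,open('d0.pkl','wb'))
E
```

```text
0.0 [0.19401617 0.5143438  0.23813472] [-2.77201003e-04  1.79412820e-01  9.83773606e-01 -6.74492319e-04] 0.08823129901483025
side [[484.34922518   0.         323.95529944]
 [  0.         484.34922518 206.39719001]
 [  0.           0.           1.        ]] 0.028774529000156354 [0.52047123 1.09644396 0.66688897] [-1.51989909e-04 -5.43353948e-03  8.45649164e-01 -5.33711481e-01]
top [[405.66639839   0.         322.97610328]
 [  0.         405.66639839 198.59265844]
 [  0.           0.           1.        ]] -0.010778538116050881 [ 0.30246077 -0.04803319  1.04746593] [ 0.07873038 -0.69355126  0.71180268 -0.07826314]
```

View pics/side0.png

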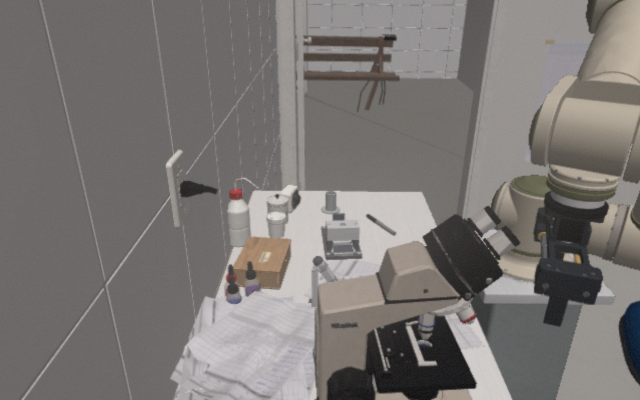

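View pics/top0.png

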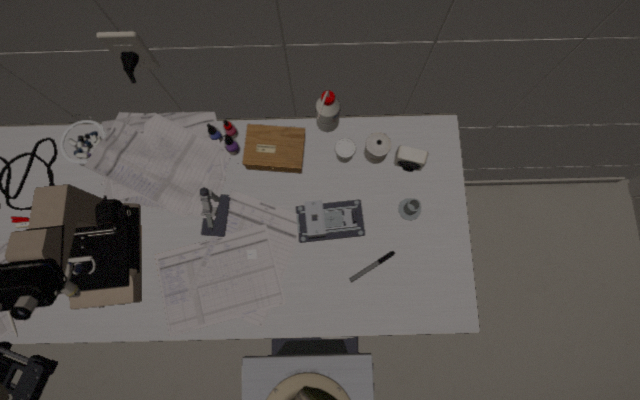

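```bash
cat > m.py <<'E'
import cv2,numpy as np
t=cv2.imread('pics/top0.png');s=cv2.imread('pics/side0.png')
def c(im,x,y,w,h,k): return cv2.resize(im[y:y+h,x:x+w],None,fx=k,fy=k,interpolation=cv2.INTER_CUBIC)
im=np.zeros((600,800,3),np.uint8)
def put(a,x,y): im[y:y+a.shape[0],x:x+a.shape[1]]=a
put(c(t,290,190,80,60,5),0,0)      #jig top
put(c(t,190,180,50,60,5),400,0)    #rest top
put(c(t,395,190,30,40,5),650,0)
put(c(s,310,185,100,75,4),0,300)   #jig, pot side
put(c(s,300,245,65,60,5),400,300)
im=cv2.convertScaleAbs(im,alpha=1.3,beta=10)
cv2.imwrite('pics/m.png',im)
E
python3 m.py
```

```text
(no output)
```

View pics/m.png

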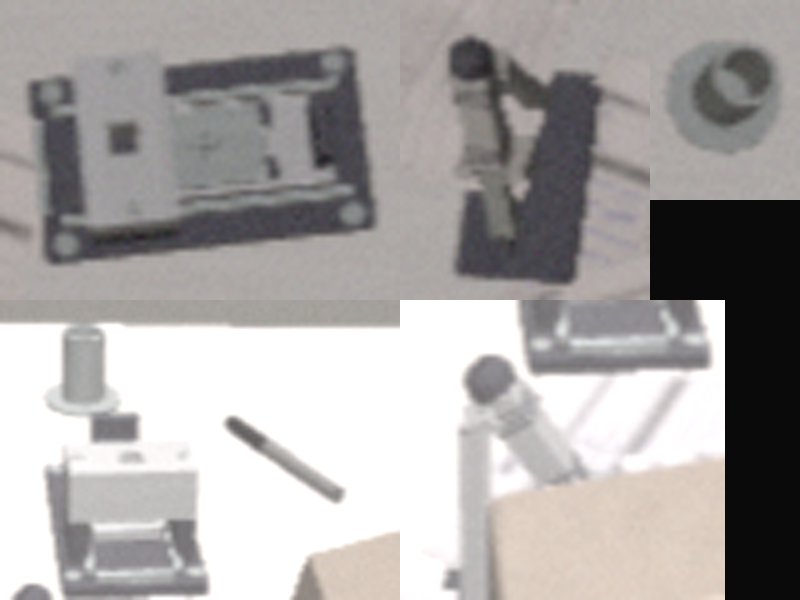

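```bash
cat >> h.py <<'E'
import pickle
D=pickle.load(open('d0.pkl','rb'))
def Rq(q): return R.from_quat(np.roll(q,-1)).as_matrix()
def ray(n,px):
    d=D[n]; u=cv2.undistortPoints(np.array([[px]],float),d['mtx'],np.array([d['k1'],0,0,0,0.]))[0,0]
    v=Rq(d['attitude'])@np.array([u[0],u[1],1]); return np.array(d['origin']),v/np.linalg.norm(v)
def onz(n,px,z): o,v=ray(n,px); return o+v*(z-o[2])/v[2]
def tri(pt,ps):
    A=np.zeros((3,3));b=np.zeros(3);rs=[ray('top',pt),ray('side',ps)]
    for o,v in rs: P=np.eye(3)-np.outer(v,v);A+=P;b+=P@o
    x=np.linalg.solve(A,b); return x,[np.linalg.norm(np.cross(x-o,v)) for o,v in rs]
def proj(n,X):
    d=D[n];Rm=Rq(d['attitude']).T;p,_=cv2.projectPoints(np.atleast_2d(np.array(X,float)),Rm,-Rm@np.array(d['origin']),d['mtx'],np.array([d['k1'],0,0,0,0.]));return p[:,0]
E
python3 - <<'E'
from h import *
np.set_printoptions(precision=4,suppress=True)
C=lambda x,y,ox,oy,k,sx=0,sy=0:(ox+(x-sx+.5)/k-.5,oy+(y-sy+.5)/k-.5)
J=lambda x,y:C(x,y,290,190,5); Rr=lambda x,y:C(x,y,190,180,5,400); P=lambda x,y:C(x,y,395,190,5,650)
S=lambda x,y:C(x,y,310,185,4,0,300); Sr=lambda x,y:C(x,y,300,245,5,400,300)
print('hole',tri(J(123,138),S(133,457)),onz('top',J(123,138),.08),onz('side',S(133,457),.08))
bc=np.array([onz('top',J(*p),.012) for p in [(30,80),(352,45),(375,230),(47,263)]]);print('base',bc,bc.mean(0))
e=bc[0]-bc[1]; f=bc[3]-bc[2]; print('yaw',[np.arctan2(-v[0],v[1]) for v in(e,f)], np.linalg.norm(e),np.linalg.norm(f))
br=np.array([onz('top',J(*p),.08) for p in [(76,58),(160,52),(175,222),(90,230)]]);print('bridge',br,br.mean(0), br[0]-br[3],br[1]-br[2])
print('cross',onz('top',J(205,143),.03)); 
pp=np.array([onz('top',J(*p),.062) for p in [(272,97),(308,93),(316,172),(282,178)]]);print('plate',pp,pp.mean(0))
print('pot',tri(P(746,71),S(84,332)),onz('top',P(746,71),.06),'foot',onz('top',P(724,97),0.004),onz('side',S(84,332),.06))
print('cap',tri(Rr(470,58),Sr(492,378)))
rb=np.array([onz('top',Rr(*p),.008) for p in [(553,70),(600,82),(575,283),(457,270)]]);print('rest',rb)
print('shank end',onz('top',Rr(505,240),.03),'barrel-low',onz('top',Rr(487,165),.07))
E
```

```text
hole (array([ 0.4766, -0.0279,  0.0805]), [np.float64(0.000985322334332518), np.float64(0.000985322334332523)]) [ 0.4757 -0.0278  0.08  ] [ 0.4775 -0.0294  0.08  ]
base [[ 0.5199  0.0215  0.012 ]
 [ 0.5341 -0.1472  0.012 ]
 [ 0.4366 -0.1546  0.012 ]
 [ 0.4241  0.0138  0.012 ]] [ 0.4787 -0.0666  0.012 ]
yaw [np.float64(0.08440376993915509), np.float64(0.07446497742342162)] 0.16927772031454105 0.16883415688199127
bridge [[ 0.516  -0.0057  0.08  ]
 [ 0.5179 -0.0468  0.08  ]
 [ 0.4342 -0.0519  0.08  ]
 [ 0.4314 -0.0111  0.08  ]] [ 0.4749 -0.0289  0.08  ] [0.0846 0.0054 0.    ] [0.0837 0.0051 0.    ]
cross [ 0.481  -0.0684  0.03  ]
plate [[ 0.4976 -0.1016  0.062 ]
 [ 0.4992 -0.1195  0.062 ]
 [ 0.4595 -0.1218  0.062 ]
 [ 0.457  -0.105   0.062 ]] [ 0.4783 -0.112   0.062 ]
pot (array([ 0.5076, -0.276 ,  0.0598]), [np.float64(0.0009546809398615057), np.float64(0.0009546809398614051)]) [ 0.5066 -0.2758  0.06  ] foot [ 0.5046 -0.2761  0.004 ] [ 0.5085 -0.2762  0.06  ]
cap (array([0.5366, 0.2285, 0.1278]), [np.float64(0.0009739810943452153), np.float64(0.000973981094345115)])
rest [[0.5583 0.2204 0.008 ]
 [0.5511 0.1954 0.008 ]
 [0.445  0.2056 0.008 ]
 [0.4533 0.2668 0.008 ]]
shank end [0.4648 0.2364 0.03  ] barrel-low [0.4958 0.2354 0.07  ]
```

```bash
cat >> h.py <<'E'
H=np.array([.4766,-.0280]); YAW=.07
def J(x,y,z,H=H): c,s=np.cos(YAW),np.sin(YAW); return np.array([H[0]+c*x-s*y,H[1]+s*x+c*y,z])
def ori(h,a,flip=1):
    z=np.array([np.sin(a)*np.cos(h),np.sin(a)*np.sin(h),-np.cos(a)]); y=flip*np.array([-np.sin(h),np.cos(h),0])
    return np.roll(R.from_matrix(np.c_[np.cross(y,z),y,z]).as_quat(),1)
def st(msg=''):
    o=ctrl.get_obs(); print(msg,round(o['time_s'],2),np.round(o['tool_pos'],4),'F',np.round(o['force'],1),'M',np.round(o['moment'],2),'op',round(o['opening'],4),'ff',np.round(o['finger_force'],1)); return o
E
python3 - <<'E'
from h import *
ctrl.servo_line([.194,.515,.33],vel=.3)
ctrl.servo_line([.27,.15,.33],vel=.35); st()
best=None
for f in(1,-1):
    q=ctrl.ik(J(0,-.135,.12),ori(YAW+np.pi/2,0,f)); print(f,None if q is None else np.round(q,2))
    if q is not None and (best is None or abs(q[5])<abs(best[0][5])): best=(q,f)
O=ori(YAW+np.pi/2,0,best[1])
ctrl.grip(0,20)
ctrl.goto(J(0,-.135,.12),O); 
ctrl.servo_line(J(0,-.135,.038),vel=.15); st()
ctrl.servo_line(J(0,-.080,.038),vel=.08); st()
for y in np.arange(-.078,-.060,.001):
    ctrl.servo_line(J(0,y,.038),vel=.03); o=st(round(y,4))
    if np.linalg.norm(o['force'][:2])>12: break
snap('top','top1.png')
E
```

```text
2.06 [0.2697 0.1504 0.3297] F [ 1.1  0.1 -0.3] M [-0.04  0.01 -0.02] op 0.0881 ff 0.0
1 [-0.55  0.44  1.58 -0.    1.12  2.52]
-1 [-0.55  0.44  1.58 -0.    1.12 -0.62]
 5.66 [ 0.4865 -0.1626  0.0389] F [0.  0.5 0.1] M [-0.06  0.06 -0.01] op 0.0003 ff 0.0
 6.49 [ 0.4821 -0.1076  0.0378] F [ 0.7 -0.6  0.1] M [-0.06  0.06  0.  ] op 0.0007 ff 0.0
-0.078 6.74 [ 0.482  -0.1059  0.0379] F [ 0.4 -0.4 -0.7] M [-0.13  0.05 -0.03] op 0.0006 ff 0.1
-0.077 6.99 [ 0.482  -0.105   0.0379] F [-0.7 -1.6 -1.1] M [-0.5   0.06 -0.01] op 0.0005 ff 1.4
-0.076 7.24 [ 0.4819 -0.1038  0.0379] F [ 0.2 -2.2 -2.6] M [-0.48  0.01  0.01] op -0.0 ff 1.4
-0.075 7.49 [ 0.4818 -0.1027  0.038 ] F [ 0.2 -1.  -1.9] M [-0.36  0.09  0.02] op 0.0006 ff 1.1
-0.074 7.74 [ 0.4817 -0.1017  0.038 ] F [-0.4 -0.7 -1.2] M [-0.39  0.08  0.04] op 0.0007 ff 1.0
-0.073 7.99 [ 0.4817 -0.1007  0.038 ] F [-0.7 -1.4 -1.7] M [-0.39  0.14  0.05] op 0.0008 ff 1.0
-0.072 8.24 [ 0.4816 -0.1004  0.038 ] F [-1.6 -5.9 -2.3] M [-1.04  0.31  0.14] op 0.0005 ff 3.1
-0.071 8.49 [ 0.4817 -0.1003  0.0381] F [ -3.  -12.   -3.2] M [-1.95  0.48  0.2 ] op 0.0006 ff 5.9
```

```bash
cat >> h.py <<'E'
G=np.array([.5153,.2306,.098]); HD=-.10
def paxis(h=HD,l=.6): return np.array([np.sin(l)*np.cos(h),np.sin(l)*np.sin(h),np.cos(l)])
def mont(specs,fn):
    im=np.zeros((600,800,3),np.uint8)
    for src,x,y,w,h,k,px,py in specs:
        a=cv2.resize(src[y:y+h,x:x+w],None,fx=k,fy=k,interpolation=cv2.INTER_CUBIC); im[py:py+a.shape[0],px:px+a.shape[1]]=a
    cv2.imwrite('pics/'+fn,cv2.convertScaleAbs(im,alpha=1.3,beta=10))
def box(im,n,c,M,hx,hy,z0,z1,col,k=5,):pass
E
python3 - <<'E'
from h import *
print('scope edge',onz('top',(140,250),.1),onz('top',(140,250),.2))
ctrl.servo_line(J(0,-.085,.040),vel=.1)
ctrl.servo_line(J(0,-.12,.2),vel=.4)
a=.35;O=ori(HD,a);tz=Rq(O)[:,2]
T=G-.006*paxis()+.019*tz
q=ctrl.ik(T,O);print(q if q is None else np.round(q,2))
pre=T-.10*tz; print('pre',pre)
ctrl.grip(.055)
ctrl.goto(pre-.03*tz,O); st()
t=snap('top','top2.png')['image'][:,:,::-1].copy();s=snap('side','side2.png')['image'][:,:,::-1].copy()
k=4
T4=cv2.resize(t,None,fx=k,fy=k,interpolation=cv2.INTER_CUBIC);S4=cv2.resize(s,None,fx=k,fy=k,interpolation=cv2.INTER_CUBIC)
def dot(X,col):
    for im,n in((T4,'top'),(S4,'side')):
        u=(proj(n,X)[0]+.5)*k-.5; cv2.circle(im,tuple(int(round(v)) for v in u),2,col,-1)
ax=paxis();yy=np.array([-np.sin(HD),np.cos(HD),0]);xx=np.cross(yy,ax)
for l in(-.031,.031): 
    for i in(-1,1):
        for j in(-1,1): dot(G+l*ax+.009*(i*xx+j*yy),(0,0,255))
dot(G+.045*ax,(0,255,0));dot(G-.083*ax,(0,255,0))
for i in(-1,1):
    for j in(-1,1): dot(J(i*.042,j*.022,.08),(255,0,0));dot(J(i*.00725,j*.00725,.08),(0,0,255));dot(J(i*.048,-.038+j*.086,.012),(0,255,255))
    dot(J(i*.017,-.062,.062),(0,255,0))
im=np.zeros((600,800,3),np.uint8)
im[:280,:360]=T4[740:1020,1160:1520];im[:280,380:600]=T4[720:1000,760:980]
im[300:600,:400]=S4[760:1060,1250:1650];im[300:600,420:720]=S4[960:1260,1180:1480]
cv2.imwrite('pics/ov.png',cv2.convertScaleAbs(im,alpha=1.3,beta=10))
E
```

```text
scope edge [0.40493733 0.38043579 0.1       ] [0.39412147 0.33521316 0.2       ]
[ 0.26  0.5   1.7  -0.21  0.62 -1.05]
pre [0.48429311 0.23371107 0.16913718]
 11.73 [0.4746 0.234  0.1974] F [ 0.1 -0.4 -0.4] M [ 0.03  0.13 -0.02] op 0.0545 ff 0.0
```

View pics/ov.png

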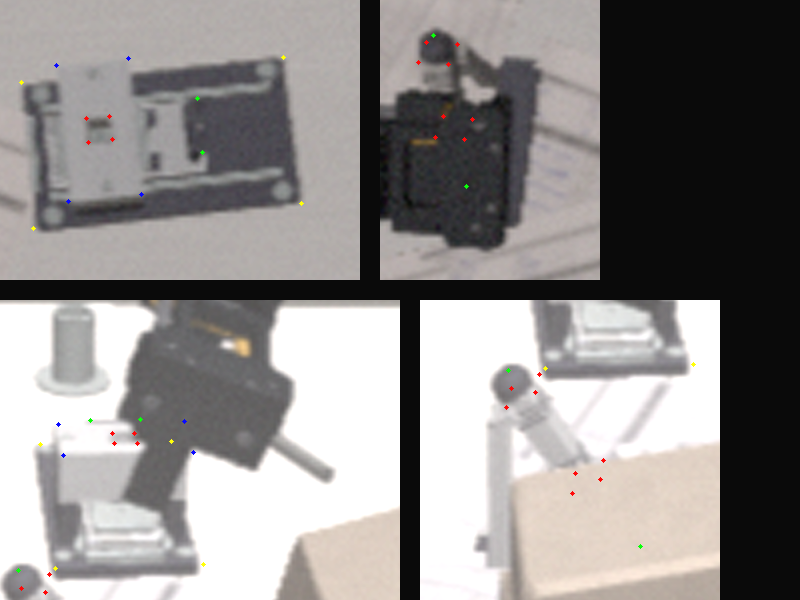

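```bash
sed -i 's/^H=.*;/H=np.array([.4766,-.0288]);/; s/^G=.*;/G=np.array([.5160,.2292,.098]);/' h.py
python3 - <<'E'
from h import *
a=.35;O=ori(HD,a);tz=Rq(O)[:,2]
T=G-.006*paxis()+.019*tz
ctrl.servo_line(T-.10*tz,vel=.2,frame=O)
ctrl.servo_line(T,vel=.12);st('at')
ctrl.grip(0,12);st('gr')
ctrl.grip(0,45);o=st('gr')
snap('side','side3.png')
if o['opening']>.012:
    p=np.array(o['tool_pos'])
    ctrl.servo_line(p+[0,0,.03],vel=.08);st('up')
    ctrl.servo_line(p+[0,0,.12],vel=.2);st('up')
s=snap('side')['image'][:,:,::-1];t=snap('top')['image'][:,:,::-1]
mont([(s,290,170,110,120,5,0,0),(t,180,160,45,110,5,560,0)],'l.png')
E
```

```text
at 13.12 [0.5193 0.2291 0.076 ] F [-0.2  0.4  0.3] M [0.02 0.14 0.01] op 0.0548 ff 0.0
gr 13.77 [0.5193 0.2298 0.0753] F [-1.1  6.6  0. ] M [1.01 0.17 0.42] op 0.0177 ff 12.0
gr 13.98 [0.5193 0.2298 0.0753] F [-0.4  6.9 -1. ] M [1.02 0.21 0.34] op 0.0176 ff 45.0
up 14.56 [0.519  0.2297 0.1049] F [ 0.3  0.8 -1.1] M [0.06 0.21 0.01] op 0.0174 ff 45.0
up 15.16 [0.5186 0.2296 0.1939] F [-0.7 -0.  -2.3] M [ 0.09  0.21 -0.08] op 0.0174 ff 45.0
```

View pics/l.png

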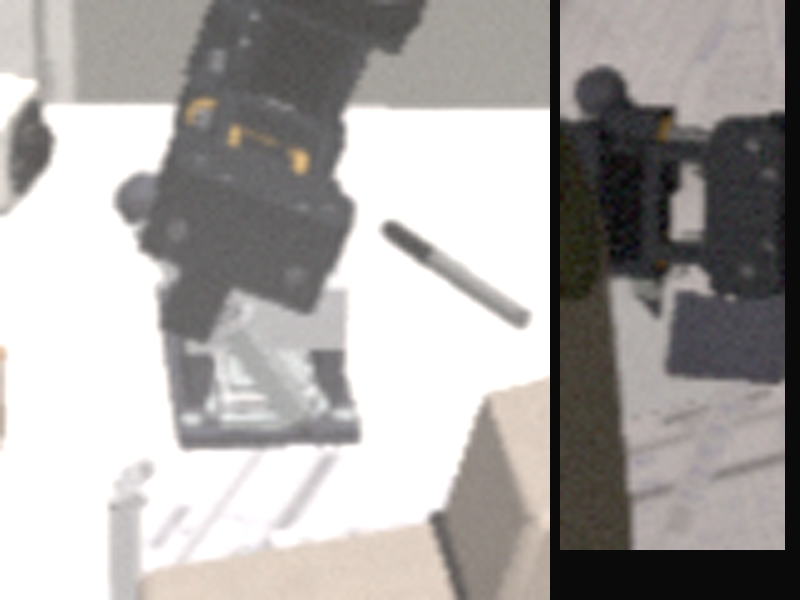

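```bash
cat >> h.py <<'E'
A2=.95
def up(x,y,gz,a=A2,yaw=None):
    "TCP pose so punch_grip (upright) is at jig x,y and world z gz"
    O=ori(YAW if yaw is None else yaw,a);tz=Rq(O)[:,2]
    return J(x,y,gz-.006)+.019*tz,O
def pic(fn,X,a=A2):
    d=snap('side')['image'][:,:,::-1]; k=6
    S=cv2.resize(d,None,fx=k,fy=k,interpolation=cv2.INTER_CUBIC)
    for x in X:
        u=(proj('side',x)[0]+.5)*k-.5; cv2.circle(S,tuple(int(round(v)) for v in u),2,(0,0,255),-1)
    u=np.round((proj('side',J(0,0,.14))[0]+.5)*k).astype(int); 
    cv2.imwrite('pics/'+fn,cv2.convertScaleAbs(S[max(0,u[1]-300):u[1]+300,u[0]-330:u[0]+330],alpha=1.2,beta=10)); print('crop origin',u-[330,300])
E
python3 - <<'E'
from h import *
P,O=up(0,0,.215); q=ctrl.ik(P,O); print(P,None if q is None else np.round(q,2))
P2,_=up(0,.06,.26)
ctrl.goto(P2,O); st()
ctrl.servo_line(P,vel=.15,frame=O); ctrl.hold(.2); st()
pts=[J(i*.006,0,z) for i in(-1,1) for z in(.215-.031,.215-.083)]+[J(0,0,.215-.097),J(0,0,.26)]+[J(i*.00725,j*.00725,.08) for i in(-1,1) for j in(-1,1)]+[J(i*.042,j*.022,.08) for i in(-1,1) for j in(-1,1)]
pic('u1.png',pts); snap('top','u1t.png')
E
```

```text
[ 0.49201705 -0.02771904  0.19794802] [-0.56  0.16  2.17  1.64  0.5   2.66]Traceback (most recent call last):
  File "<stdin>", line 4, in <module>
station.IKError: the arm cannot take that pose within its joint ranges
```

Run:
```python
from h import *
for a in(.95,.85,.75,.6):
  for gz in(.25,.235,.215,.19,.16,.127):
    P,O=up(0,0,gz,a); q=ctrl.ik(P,O); print(a,gz,None if q is None else np.round(q,2))
print(np.round(ctrl.get_obs()['q'],2))
```

```text
0.95 0.25 None
0.95 0.235 [-0.56  0.11  2.14  1.49  0.5   2.83]
0.95 0.215 [-0.56  0.16  2.17  1.64  0.5   2.66]
0.95 0.19 [-0.56  0.23  2.22  1.84  0.52  2.44]
0.95 0.16 [-0.56  0.32  2.26  2.05  0.57  2.19]
0.95 0.127 [-0.56  0.43  2.31  2.24  0.65  1.96]
0.85 0.25 None
0.85 0.235 None
0.85 0.215 None
0.85 0.19 [-0.53  0.2   2.15  1.5   0.44  2.8 ]
0.85 0.16 [-0.53  0.28  2.2   1.77  0.45  2.5 ]
0.85 0.127 [-0.53  0.38  2.24  2.04  0.49  2.2 ]
0.75 0.25 [-0.5   0.07  1.98  0.76  0.56 -2.69]
0.75 0.235 [-0.5   0.09  2.01  0.82  0.52 -2.76]
0.75 0.215 [-0.5   0.13  2.05  0.93  0.48 -2.88]
0.75 0.19 None
0.75 0.16 None
0.75 0.127 [-0.5   0.34  2.18  1.69  0.38  2.57]
0.6 0.25 [-0.45  0.08  1.89  0.46  0.69 -2.38]
0.6 0.235 [-0.45  0.11  1.91  0.49  0.65 -2.41]
0.6 0.215 [-0.45  0.14  1.95  0.53  0.59 -2.47]
0.6 0.19 [-0.45  0.18  1.99  0.61  0.51 -2.56]
0.6 0.16 [-0.45  0.24  2.04  0.74  0.43 -2.71]
0.6 0.127 None
[ 0.26  0.34  1.55 -0.15  0.93 -1.14]
```

Run:
```python
from h import *
O0=np.array(ctrl.get_obs()['tool_rot'])
ctrl.servo_line([.47,.10,.38],vel=.35)
P,O=up(0,0,.225); q=np.array(ctrl.ik(P,O)); print(np.round(q,2))
w=q.copy(); w[1]-=.3
ctrl.goto_joints(w); st('w')
ctrl.goto_joints(q); ctrl.hold(.2); st(); print(P)
g=.225
pts=[J(i*.006,0,z) for i in(-1,1) for z in(g-.031,g-.083)]+[J(0,0,g-.097),J(0,0,g+.045)]+[J(i*.00725,j*.00725,.08) for i in(-1,1) for j in(-1,1)]+[J(i*.042,j*.022,.08) for i in(-1,1) for j in(-1,1)]
pic('u1.png',pts); snap('top','u1t.png')
```

```text
[-0.56  0.13  2.16  1.57  0.5   2.75]
w 19.59 [ 0.4562 -0.0053  0.3322] F [ 0.7 -0.5 -1.5] M [ 0.09  0.73 -0.01] op 0.0176 ff 45.0
 20.37 [ 0.4918 -0.0274  0.2094] F [ 0.6  0.1 -0.8] M [ 0.03  0.57 -0.04] op 0.0174 ff 45.0
[ 0.49201705 -0.02771904  0.20794802]
crop origin [1736  922]
```

View pics/u1.png

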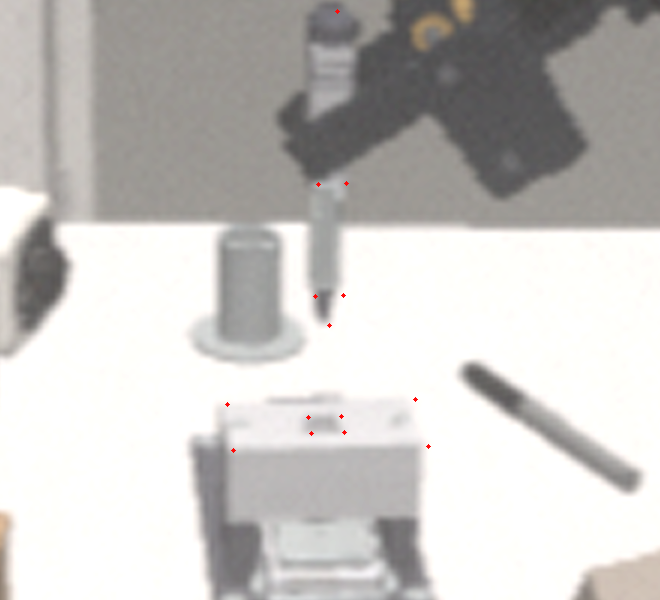

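```bash
sed -i 's/^A2=.*/A2=.94/' h.py
python3 - <<'E'
from h import *
dx,dy=-.0004,0
P,O=up(dx,dy,.215); ctrl.servo_line(P,vel=.1,frame=O)
P,O=up(dx,dy,.171); ctrl.servo_line(P,vel=.1); ctrl.hold(.15); b=st('b'); f0=np.array(b['force'])
g=.171
while g>.1245:
    g-=.002; P,_=up(dx,dy,g); ctrl.servo_line(P,vel=.04); o=ctrl.get_obs(); d=np.array(o['force'])-f0
    print(round(g,4),np.round(d,1),round(o['tool_pos'][2]-P[2],4),round(o['time_s'],2))
    if d[2]>4 or np.linalg.norm(d[:2])>12: break
d=snap('side')
s=d['image'][:,:,::-1]; mont([(s,290,130,110,100,6,0,0)],'i1.png')
E
```

```text
b 21.46 [ 0.4917 -0.0278  0.1546] F [-0.4  0.3 -1. ] M [ 0.01  0.59 -0.04] op 0.0174 ff 45.0
0.169 [0.7 0.2 0.7] 0.0002 21.71
0.167 [ 0.7 -0.5 -0.5] -0.0001 21.96
0.165 [ 0.9 -0.1 -0.7] -0.0002 22.21
0.163 [-0.2  0.6 -0.9] -0.0002 22.46
0.161 [ 0.5 -0.5 -0.5] -0.0001 22.71
0.159 [ 0.9 -0.4  0.6] -0.0001 22.96
0.157 [ 0.9 -0.5  0.2] -0.0001 23.21
0.155 [ 0.8 -0.1 -0.2] -0.0001 23.46
0.153 [ 0.8 -0.  -0.4] -0.0001 23.71
0.151 [ 1.  -1.4 -0.3] -0.0001 23.96
0.149 [-0.2  0.3 -0.1] -0.0002 24.21
0.147 [ 1.9  0.3 -0.8] -0.0001 24.46
0.145 [0.8 0.6 0.2] -0.0001 24.71
0.143 [ 0.2 -0.2 -0.5] -0.0001 24.96
0.141 [-0.6 -0.9 -1. ] -0.0001 25.21
0.139 [ 0.9 -0.1 -0.8] -0.0001 25.46
0.137 [ 0.3 -1.2  0.1] -0.0001 25.71
0.135 [-0.  -0.2 -0.7] -0.0001 25.96
0.133 [ 0.5 -0.6 -0.5] -0.0001 26.21
0.131 [ 0.1 -0.  -0.6] -0.0001 26.46
0.129 [ 0.8 -0.4 -0.4] -0.0001 26.71
0.127 [ 0.3 -0.4  3.5] 0.0002 26.96
0.125 [ 1.6 -1.   3.6] 0.0 27.21
0.123 [0.8 0.2 3.1] -0.0 27.46
```

View pics/i1.png

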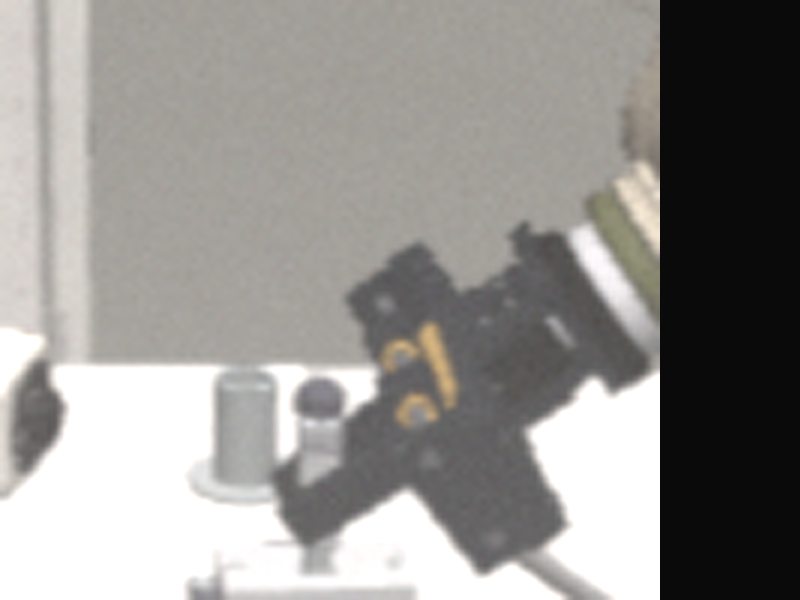

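Run:
```python
from h import *
dx,dy=-.0004,0
P,O=up(dx,dy,.1265); ctrl.servo_line(P,vel=.05); ctrl.hold(.1); st('b4')
ctrl.grip(.05); ctrl.hold(.2); st('rel')
tz=Rq(O)[:,2]; p=np.array(ctrl.get_obs()['tool_pos'])
ctrl.servo_line(p-.10*tz,vel=.15); ctrl.hold(.1); st('back'); print(np.round(ctrl.get_obs()['q'],2))
s=snap('side')['image'][:,:,::-1];t=snap('top')['image'][:,:,::-1]
mont([(s,310,170,60,90,6,0,0),(t,290,190,70,60,6,370,0)],'r1.png')
for f in(1,-1):
    for h in(YAW,YAW+np.pi/2):
        q=ctrl.ik(J(0,0,.20),ori(h,0,f)); q2=ctrl.ik([.5076,-.276,.18],ori(h,0,f)); print(f,round(h,2),[x if x is None else np.round(x,2) for x in(q,q2)])
```

```text
b4 27.86 [ 0.4915 -0.0278  0.1093] F [ 0.  -0.6  3.3] M [ 0.01  0.1  -0.02] op 0.0173 ff 45.0
rel 28.7 [ 0.4915 -0.0278  0.1093] F [-0.1 -0.6 -0.5] M [ 0.01  0.37 -0.05] op 0.0498 ff 0.0
back 29.62 [ 0.4112 -0.0334  0.1679] F [-0.1 -0.3 -0.3] M [-0.04  0.34 -0.  ] op 0.0501 ff 0.0
[-0.8   0.12  2.42  1.72  0.68  2.34]
1 0.07 [array([-0.31,  0.29,  1.56, -0.  ,  1.29, -1.95]), array([-0.7 ,  0.48,  1.32, -0.  ,  1.35, -2.34])]
1 1.64 [array([-0.31,  0.29,  1.56, -0.  ,  1.29,  2.76]), array([-0.7 ,  0.48,  1.32, -0.  ,  1.35,  2.37])]
-1 0.07 [array([-0.31,  0.29,  1.56, -0.  ,  1.29,  1.19]), array([-0.7 ,  0.48,  1.32, -0.  ,  1.35,  0.8 ])]
-1 1.64 [array([-0.31,  0.29,  1.56, -0.  ,  1.29, -0.38]), array([-0.7 ,  0.48,  1.32, -0.  ,  1.35, -0.77])]
```

View pics/r1.png

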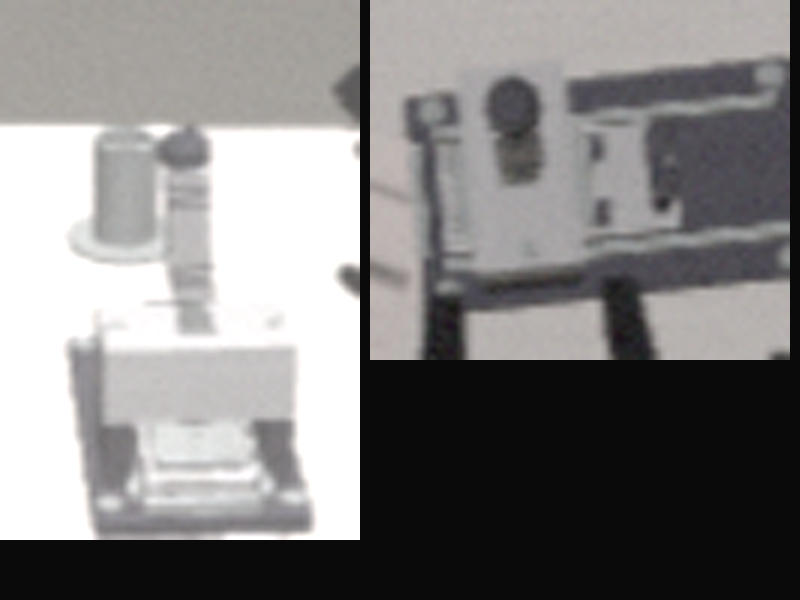

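Run:
```python
from h import *
q=np.array(ctrl.get_obs()['q']); q[1]-=.4; ctrl.goto_joints(q); st('raised')
O=ori(YAW+np.pi/2,0,-1)
ctrl.grip(.06)
ctrl.goto(J(0,0,.31),O); st('above')
ctrl.servo_line(J(0,0,.21),vel=.25)
ctrl.servo_line(J(0,0,.113),vel=.12); st('down')
ctrl.grip(0,15); st('g'); ctrl.grip(0,60); o=st('g')
s=snap('side')['image'][:,:,::-1];t=snap('top')['image'][:,:,::-1]
mont([(s,290,130,110,100,5,0,0)],'g1.png')
```

```text
raised 30.28 [ 0.3841 -0.0053  0.2854] F [1.  0.5 0.8] M [0.06 0.5  0.  ] op 0.0499 ff 0.0
above 32.95 [ 0.4764 -0.0288  0.3099] F [-0.6  0.3 -0.3] M [-0.09  0.01  0.03] op 0.0598 ff 0.0
down 34.46 [ 0.4771 -0.0289  0.1138] F [-0.7  0.1  1. ] M [-0.07  0.03  0.04] op 0.0605 ff 0.0
g 35.17 [ 0.4766 -0.0288  0.113 ] F [ 0.1 -0.5  0.1] M [-0.06  0.07 -0.  ] op 0.0178 ff 15.0
g 35.38 [ 0.4766 -0.0288  0.113 ] F [0.  0.3 1.1] M [-0.08  0.04  0.01] op 0.0179 ff 60.0
```

View pics/g1.png

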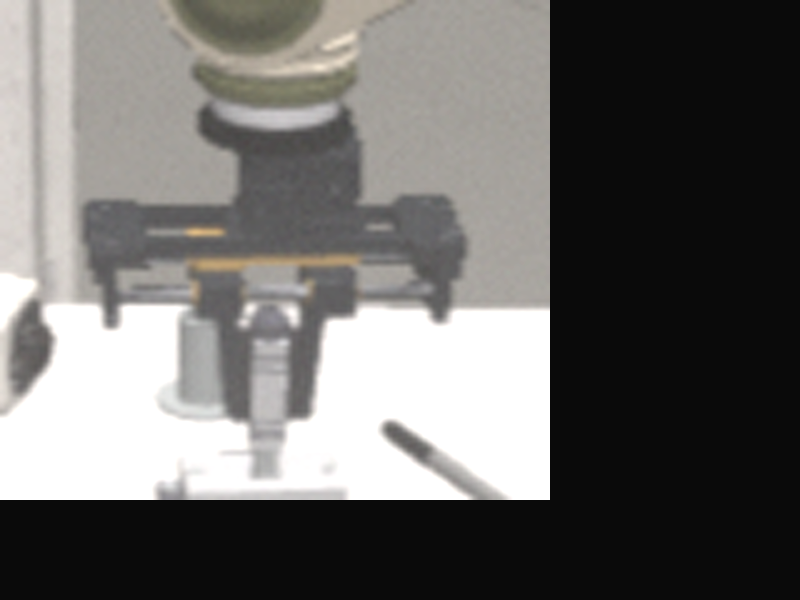

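Run:
```python
from h import *
f0=ctrl.get_obs()['force'][2]
ctrl.servo_line(J(0,0,.113-.004),vel=.05)
d=.004
while d<.0115:
    d+=.0005; ctrl.servo_line(J(0,0,.113-d),vel=.03); o=ctrl.get_obs()
    f=o['force'][2]-f0; print(round(d,4),round(f,1),round(.113-o['tool_pos'][2],4),np.round(o['force'][:2],1),round(o['time_s'],2))
    if d>.008 and f>22: break
ctrl.hold(.1); st()
```

```text
0.0045 1.9 0.0044 [ 0.  -0.7] 35.98
0.005 2.5 0.005 [-0.6  0.3] 36.23
0.0055 4.0 0.0055 [ 0.5 -0.4] 36.48
0.006 4.0 0.006 [0.8 0.1] 36.73
0.0065 3.1 0.0065 [ 0.8 -0.7] 36.98
0.007 2.7 0.007 [ 0.2 -0.3] 37.23
0.0075 3.9 0.0075 [ 0.6 -1. ] 37.48
0.008 2.9 0.008 [0.8 0.1] 37.73
0.0085 2.9 0.0085 [ 1.1 -0.8] 37.98
0.009 3.4 0.0091 [ 1.5 -0.2] 38.23
0.0095 3.3 0.0095 [ 0.9 -0.1] 38.48
0.01 4.2 0.0099 [ 0.9 -0.6] 38.73
0.0105 7.4 0.0101 [-0.4  0.6] 38.98
0.011 11.0 0.0104 [-0.6 -0.4] 39.23
0.0115 14.0 0.0106 [-1.4  0.4] 39.48
 39.58 [ 0.4768 -0.0289  0.1024] F [-1.3  0.6 14.7] M [0.05 0.46 0.01] op 0.0172 ff 60.0
```

Run:
```python
from h import *
f0=0.5; d=.0115; snapd=False; pk=0
while d<.0185:
    d+=.0005; ctrl.servo_line(J(0,0,.113-d),vel=.03); o=ctrl.get_obs()
    f=o['force'][2]-f0; pk=max(pk,f); print(round(d,4),round(f,1),round(.113-o['tool_pos'][2],4),np.round(o['force'][:2],1),round(o['opening'],4),round(o['time_s'],2))
    if f<pk-5: snapd=True
    if (snapd and f>15) or f>28: break
```

```text
0.012 18.0 0.0108 [-2.3  0.2] 0.0171 39.83
0.0125 19.5 0.011 [-3.6 -0.1] 0.017 40.08
0.013 23.8 0.0112 [-3.5  0.8] 0.0175 40.33
0.0135 27.4 0.0114 [-5.8  0.4] 0.0177 40.58
0.014 28.9 0.0115 [-2.8 -0.1] 0.0175 40.83
```

Run:
```python
from h import *
o=st()
s=snap('side')['image'][:,:,::-1]
mont([(s,290,130,110,100,5,0,0)],'g2.png')
a=cv2.imread('pics/g1.png');b=cv2.imread('pics/g2.png')
for n,(x0,y0,x1,y1) in dict(cap=(245,300,295,345),capbarrel=(250,305,290,400),ferrule=(245,420,292,450),fingR=(292,340,335,425),fingL=(215,340,249,425),body=(180,255,360,310)).items():
    t=a[y0:y1,x0:x1]; r=cv2.matchTemplate(b[y0-15:y1+45,x0-12:x1+12],t,cv2.TM_CCOEFF_NORMED); _,m,_,l=cv2.minMaxLoc(r); print(n,'shift',l[0]-12,l[1]-15,round(m,3))
```

```text
40.83 [ 0.4775 -0.0291  0.1015] F [-2.8 -0.1 29.4] M [ 0.12  0.87 -0.01] op 0.0175 ff 60.0
cap shift -2 20 0.927
capbarrel shift -2 21 0.935
ferrule shift -2 21 0.959
fingR shift -2 20 0.995
fingL shift -1 21 0.968
body shift -2 20 0.866
```

View pics/g2.png

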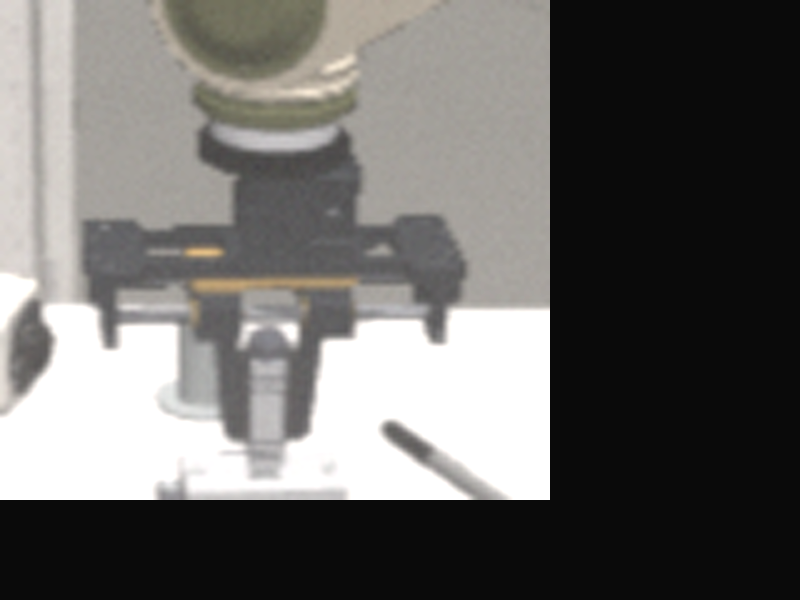

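Run:
```python
from h import *
d=.014; pk=0
while d<.019:
    d+=.001; ctrl.servo_line(J(0,0,.113-d),vel=.03); o=ctrl.get_obs()
    f=o['force'][2]; print(round(d,4),round(f,1),round(.113-o['tool_pos'][2],4),np.round(o['force'][:2],1),round(o['opening'],4),round(o['time_s'],2))
    if f<pk-5 or f>55: break
    pk=max(pk,f)
s=snap('side')['image'][:,:,::-1]
mont([(s,290,130,110,100,5,0,0)],'g3.png')
def up6(fn,k,ox,oy):
    im=cv2.imread(fn); im=cv2.resize(im,None,fx=6/k,fy=6/k,interpolation=cv2.INTER_CUBIC); return im
r=cv2.imread('pics/r1.png')
for fn in('g1','g2','g3'):
    b=up6('pics/%s.png'%fn,5,0,0)
    for n,(x0,y0,x1,y1) in dict(cap=(160,125,208,170),ferr=(165,255,220,300)).items():
        t=r[y0:y1,x0:x1]; X,Y=x0+120,y0+240
        m=cv2.matchTemplate(b[Y-20:Y+y1-y0+40,X-10:X+x1-x0+40],t,cv2.TM_CCOEFF_NORMED);_,v,_,l=cv2.minMaxLoc(m);print(fn,n,l[0]-10,l[1]-20,round(v,2))
```

```text
0.015 36.4 0.0119 [-4.8  1.2] 0.0174 41.13
0.016 43.1 0.0122 [-6.5  2.6] 0.0177 41.38
0.017 50.8 0.0126 [-8.2  2.6] 0.0175 41.63
0.018 58.0 0.0129 [-7.5  4. ] 0.0175 41.88
g1 cap 18 0 0.84
g1 ferr 8 36 0.83
g2 cap 16 25 0.85
g2 ferr 8 36 0.74
g3 cap 13 27 0.79
g3 ferr 5 36 0.8
```

Run:
```python
from h import *
for z in(.106,.109,.112):
    ctrl.servo_line(J(0,0,z),vel=.06); st(z)
ctrl.servo_line(J(0,0,.205),vel=.15); st('out')
p=np.array([.5076,-.276,0])
ctrl.servo_line(p+[0,0,.205],vel=.2); ctrl.hold(.15)
ctrl.servo_line(p+[0,0,.155],vel=.15); b=st('over'); f0=b['force'][2]
ctrl.servo_line(p+[0,0,.103],vel=.07); o=st()
z=.103
while z>.090 and o['force'][2]-f0<3:
    z-=.0025; ctrl.servo_line(p+[0,0,z],vel=.04); o=ctrl.get_obs(); print(round(z,4),np.round(o['force'],1),round(o['time_s'],2))
d=snap('side','p1.png')
```

```text
0.106 42.27 [ 0.4766 -0.0288  0.1061] F [ 1.6 -0.1  4.8] M [-0.06 -0.18  0.07] op 0.0173 ff 60.0
0.109 42.52 [ 0.4766 -0.0288  0.1088] F [ 1.7 -0.3  2.1] M [ 0.01 -0.3   0.05] op 0.0177 ff 60.0
0.112 42.77 [ 0.4766 -0.0288  0.112 ] F [ 2.6 -0.4  2.3] M [ 0.09 -0.28 -0.01] op 0.0175 ff 60.0
out 43.53 [ 0.4759 -0.0286  0.2039] F [ 0.4  0.5 -1.2] M [-0.03  0.05 -0.02] op 0.0175 ff 60.0
over 45.56 [ 0.5079 -0.276   0.1556] F [ 0.7  0.4 -1.1] M [ 0.    0.03 -0.02] op 0.0175 ff 60.0
 46.45 [ 0.5078 -0.2762  0.1034] F [ 0.5 -0.2 -0.5] M [-0.02 -0.    0.01] op 0.0177 ff 60.0
0.1005 [ 0.2  0.4 -2.6] 46.7
0.098 [-0.2  0.1 -1.8] 46.95
0.0955 [-0.2 -0.3 -1.8] 47.2
0.093 [ 0.1  0.3 -1.6] 47.45
0.0905 [ 0.3  0.3 -1.6] 47.7
0.088 [-0.3  0.1  2.5] 47.95
```

Run:
```python
from h import *
p=np.array([.5076,-.276,0])
ctrl.servo_line(p+[0,0,.0892],vel=.05)
ctrl.grip(.05); ctrl.hold(.15); st('rel')
ctrl.servo_line(p+[0,0,.24],vel=.22); ctrl.hold(.4); st('up')
print(ctrl.get_obs()['time_s'])
s=snap('side')['image'];cv2.imwrite('pics/f.png',s[:,:,::-1])
g0=cv2.imread('pics/p1.png'); a=cv2.imread('pics/side0.png'); b=s[:,:,::-1]
df=cv2.absdiff(a,b).max(2); print(df.shape)
# dark cap near the expected place, and change mask over the pot
for z in(.006,.06,.103,.141): print(z,np.round(proj('side',[.5076,-.276,z])[0],1))
m=(df[140:225,310:350]>35).astype(np.uint8); n,l,stt,c=cv2.connectedComponentsWithStats(m); print([(list(stt[i]),np.round(c[i]+[0,0],1)) for i in range(1,n) if stt[i][4]>15])
u=proj('side',J(0,-.062,.041))[0]; print('plate',u)
```

```text
rel 49.03 [ 0.5076 -0.276   0.0892] F [-0.1  0.3 -0.3] M [-0.07  0.04 -0.02] op 0.0503 ff 0.0
up 50.27 [ 0.5076 -0.276   0.2396] F [-0.4 -0.4 -0.5] M [-0.07  0.03 -0.02] op 0.0499 ff 0.0
50.2667
(400, 640)
0.006 [330.7 208.4]
0.06 [330.9 192.7]
0.103 [331.1 179.8]
0.141 [331.3 168.2]
[([np.int32(22), np.int32(73), np.int32(13), np.int32(8), np.int32(87)], array([28.1, 76.1]))]
plate [340.74094771 226.12334971]
```

Run:
```python
import cv2,numpy as np
np.set_printoptions(linewidth=200)
a=cv2.imread('pics/side0.png',0).astype(int);b=cv2.imread('pics/f.png',0).astype(int)
print('rows 150..212 step 3; cols 318..346 step2')
for r in range(150,213,3): print(r,b[r,318:348:2],'|',(b-a)[r,318:348:2])
t=cv2.imread('pics/top0.png',0)
```

```text
rows 150..212 step 3; cols 318..346 step2
150 [112 110 111 109 113 113 111 113 112 112 111 112 110 113 113] | [ 1 -3  1 -1 -1  1  0  0  1  3  1  2  0  2 -1]
153 [113 112 112 110 110 112 112 111 112 111 112 111 112 113 111] | [ 0  1  0 -3 -3  1  2 -1 -3  1  1 -2 -1  1 -2]
156 [114 114 114 114 112 114 112 112 111 113 113 115 114 114 111] | [ 2  2  1  0 -1  0 -1 -4 -4 -1  1  1  2  2 -1]
159 [115 113 114 113 114 113 114 113 116 113 115 114 112 112 114] | [ 1  0  1  1  0 -1  1 -2  4  0  1  1  0 -2  0]
162 [114 117 115 114 112 115 115 115 113 115 113 112 112 115 115] | [ 0  3  2  1 -1  3 -1  2 -1  2 -1 -1 -3  1  1]
165 [115 111 112 114 113 111 115 113 113 112 114 112 112 113 113] | [ 2  0 -2 -1 -2 -1  1  1 -1 -2  1 -1 -3 -1  0]
168 [115 112 113 111 113 115 113 113 115 114 115 115 113 113 115] | [ 1  2  2 -3 -1  4  2  0  4  2  3  1  0 -1  3]
171 [116 114  84  96  91 105 116 113 111 115 113 113 114 114 112] | [  2   0 -31 -18 -22  -7   4  -1  -1   0   0  -3   0   1   0]
174 [114 113  69  75  74 102 113 116 115 116 113 113 116 115 113] | [  0  -1 -44 -38 -38  -9  -3   2  -1   3  -2  -1   0   
[... 761 characters left out ...]
   0   2   0   0   1   1]
195 [201 199 200 194 112 120 122 122 123 166 198 199 200 199 197] | [ 2 -1  0  0  4  5  0  2  2  2 -3  1  4  0 -1]
198 [203 201 200 198 111 114 122 124 121 171 199 201 198 201 201] | [ 3  1  1  0  0  1 -2  2  3  2  1  1 -2  3  2]
201 [200 202 201 196 113 120 124 122 120 170 199 199 201 202 201] | [ 1  3  3  0 -1  3  1  2  2  2 -1  0  2  3  3]
204 [199 201 201 197 114 120 125 123 119 171 200 199 198 202 201] | [1 2 2 2 1 1 2 3 1 2 0 2 0 3 1]
207 [200 198 170 160 113 120 125 123 117 144 173 196 201 201 200] | [ 0  1 -2 -1  3  3  3  2  0  1  0  0 -1  2  3]
210 [202 194 157 163 140 129 131 128 136 159 161 182 197 200 202] | [ 4 -2  4  0  1  3  4  0  2  2  2  1 -2  3  1]
```

```bash
python3 -c "
from station import ctrl
print(ctrl.sign_off())"
```

```text
the job is handed in; nothing more can be done
None
```

The job is handed in at about 50 s, with no verdict returned: carriage home, punch stood in the guide and released, pressed with up to 58 N on the cross, and now in the tool pot. I never saw the 14 N snap peak, so I infer it fired from the punch reaching a hard stop after about 10 mm, and I did not re-check the loose bystanders afterwards.

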